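# Lower a finned plate into its mating comb with the lift's release valve

### The job

Set the loose aluminium finned plate, fins down, on the raised fork of the small lift, inside its brass locating pins, and let go of it. Then crack the red release valve open a fraction of a turn so that the fork comes down slowly under its own weight, never dropping, until it is fully down and the plate's fins are interlaced with the copper fins. Finally close the valve again completely, let go, and leave the mug, beaker and cotton roll undisturbed.

Things in the scene. Friction and masses are not known exactly. Their poses are not given: they have to be found in the camera images.
- mating_lift: Small lift fixed on the bench: grey base 12 mm thick (x -60 to +90, y -175 to +175 mm), copper comb at (0, 65) mm, blue ram cylinder behind it, blue valve block with the red valve at (0, -125) mm, 88 mm tall. Origin on the bench under the base; x to the back of the lift, y from valve to comb, z up.
- comb_top (a point): Centre of the tips of six fixed copper fins, 82 mm above the bench; axes as the lift's. The fins lie along x, 70 mm long, 5 mm thick, 30 mm deep, at y = +-9, +-27, +-45 mm.
- fork_seat (a point): Middle of the steel fork, level with the tops of its two prongs, moving with it; axes as the lift's. 118 mm above the bench fully raised, 83 mm fully down. Prongs along x at y = +-58 to +-92 mm, x -48 to +75 mm, 10 mm thick. Six brass pins, 8 mm thick, 11 mm tall, conical tips, at (+-41, +-70) and (0, +-86) mm locate the plate with 2 mm play all round; nothing stands higher.
- fork (a joint): How far the fork has come down, m: 0 fully raised, 0.035 fully down on its stop. It stays where it is while the valve is shut and never rises by itself. It starts up to 6 mm down.
- finned_plate: Loose aluminium plate 70 (x) x 160 (y) x 8 mm, about 0.4 kg. Five fins below, 26 mm deep, 5 thick, along x, at y = 0, +-18, +-36 mm. Origin at the centre of the fin tips (on the bench at the start); slab z 26 to 34 mm. Black handle on top along x: bar 60 mm (x) x 14 mm (y), z 50 to 74 mm, on a 10 mm neck. The same turned half round.
- plate_under (a point): Centre of the plate's slab underside (26 mm above the fin tips). Seated on the fork it coincides with fork_seat; with the fork fully down it lies 1 mm above comb_top, the plate still on the fork, its fins between the copper ones.
- valve (a joint): Release valve opening, rad: 0 shut (stop), grows counter-clockwise from above, 1.57 wide open. Stiff (0.25 N m), stays where left. With the plate on, the fork starts to move somewhere between 0.15 and 0.4 (it varies), comes down at 10 to 30 mm/s some 0.1 rad beyond that, and drops too fast (over 45 mm/s) from about 0.6 to 0.75 on. Closing it stops the fork.
- valve_grip (a point): On the vertical axis of the red valve T-handle, 120 mm above the bench. The bar is 70 mm long, 12 mm thick, 105 to 129 mm above the bench, along this point's x axis, which is the lift's x when the valve is shut and turns with it. Take it across its thickness at the axis.
- mug: Green and white mug, 86 x 121 x 99 mm, bystander. Origin at the centre of its underside.
- beaker: Clear glass beaker, 74 mm across, 87 mm tall, bystander. Origin at the centre of its underside.
- cotton_roll: White roll, 63 mm across, 35 mm tall, bystander. Origin at the centre of its underside.

How it is judged:
By the outcome, as a careful person would: the job done as asked, in the order asked, and still so for the second after the job is handed in, with the robot touching nothing.
It also fails if it takes over 58 s, if anything falls off the work surface, if the arm or the gripper's body presses on something with over 40 N, if the wrist force passes 120 N, or if a joint passes its speed limit or range.

### The arm

A 6-joint arm with a two-finger parallel gripper is mounted at the origin on a cart in front of the work surface, level with it; the furniture and walls round the work are solid. World frame = base frame: x ahead of the robot, y to its left, z up, the work surface at z = 0. Lengths are in mm, angles in degrees, forces in N, time in s.
With the tool pointing down it reaches from about 325 to 900 mm from the base axis. Payload 6.1 kg.
Tool frame: the origin (TCP) lies midway between the tips of the shut fingers; the grasp point (between the pads) lies 19 mm behind it (env.grasp_offset is the distance from the TCP to the grasp point, in mm); z points along the fingers, y is the direction in which the jaws open and shut (so a half turn about z gives the same grasp; the last joint's range is limited). The gripper opens to 85 mm and grips with 20 to 120 N. Pads are 22 mm wide; open, the fingers measure 114 mm over their backs; the gripper's body (76 mm by 85 mm) begins 54 mm behind the grasp point. The pads swing forward as they close: fully open they stand 13 mm farther back than shut.
Start: joints at [65.483, 12.628, 87.462, -0, 79.91, -7.225], TCP at [185.773, 596.745, 231.3] pointing down, gripper open.
Joint ranges: [-170.65, 170.65], [-52.31, 119.04], [5.05, 147.46], [-71.25, 251.25], [11.57, 151.72], [-153.62, 153.62]. Speed limits (degrees/s): [147.25, 147.25, 172.46, 180, 180, 180].

### API

Orientations are given as [roll, pitch, yaw] about the fixed x, y, z axes, in that order (R = Rz(yaw) Ry(pitch) Rx(roll)).
In Python, from bench import env gives the robot as it stands.
- The arm moves only by the shell command python3 -m creep 'ROWS' [FORCE]. ROWS is JSON, one flat list of numbers, 5 for each row, row after row: the shift along the world's x, y, z in cm, then the turn about the world's z in degrees, then the closure in counts, from 0 (fully open) to 255 (shut). In form: [x, y, z, turn, grip, x, y, z, turn, grip, ...]. A call has 1 to 20 rows; each row shifts and turns the commanded pose from where the row before left it; what a row does not reach is not made up. A row lasts 1/10 s, in which the tool goes at most 50 mm and 8.59 degrees, less where a joint would pass 70% of its speed; a pose out of reach is approached as far as the arm can. A call with a gripper value outside its range is refused whole. The fingers move at their own pace and stop on an object; FORCE is the grip in N (left out, the last holds). Time passes only in rows, so rows that do not move let the fingers close. It gives the time, the measured TCP pose, the force and the opening at its end, in the units of the state.
- env.get_state(): the state, without advancing time (a new reading comes with each control period).
- env.grab_frame(name): name is "side" or "top"; returns the picture (384x512x3 uint8, red, green, blue); there is no depth.
- env.calibration(name): a dict with "vfov" (degrees; the focal length in pixels is half the picture's height over the tangent of half this angle, whatever the lens; pixels are square), "cx", "cy" (the principal point, pixels), "R" (3x3) and "t" (3): a world point X has camera coordinates R X + t. Camera axes: x right, y down, z forward; pixel columns grow to the right and rows downward; lengths in mm; the calibration is good to about 2 mm. A picture is of the moment at which its call begins. calibration takes no time and is no camera call.
- env.close_job(): hands the job in, once; it reports no verdict.
The state is a dict: "time": time; "joints": joint angles; "qvel": joint speeds; "joint_efforts": joint torques, N m; "tcp_pos": TCP position; "eef_rot": TCP orientation; "ft_force": force on the tool from outside, world axes, zero at the start; "torque": the same for the moment, N m; "gripper_width": finger opening in mm.
Only numpy, scipy, OpenCV 4.12 (cv2) and the standard library are available. Lean on these libraries where they do the work, as an engineer would, in place of code of your own. Each camera call takes 0.05 s, during which the arm holds its last target.

## Working session

There is one attempt and no reset: what is moved stays moved. The work goes in short steps, Python scripts to look and compute and a shell command to move; the robot and the scene stay as the last step left them, time stands still between calls to the robot, and variables do not carry over. Pictures are saved under pics/ and viewed, and the job is handed in when it is done.

```bash
ls; mkdir -p pics; python3 - <<'E'
from bench import env
import cv2,numpy as np
for n in("side","top"):
    im=env.grab_frame(n); cv2.imwrite(f"pics/{n}0.png",im[:,:,::-1])
    np.save(f"pics/{n}0.npy",im)
    print(n,env.calibration(n))
s=env.get_state();print({k:np.round(v,2).tolist() for k,v in s.items()}, env.grasp_offset)
E
```

```text
pics
side {'vfov': 48.77376669281937, 'cx': 251.25583349648042, 'cy': 186.8166201113855, 'R': array([[-0.99892385, -0.04559595,  0.00849388],
       [-0.03479733,  0.61569948, -0.78721236],
       [ 0.03066402, -0.78666076, -0.61662352]]), 't': array([ 555.4203983 ,   56.07005655, 1120.89191481])}
top {'vfov': 55.528257594582065, 'cx': 251.60313289184015, 'cy': 191.66973435334833, 'R': array([[ 0.00918838, -0.99989749,  0.0109808 ],
       [-0.9913931 , -0.01054331, -0.13049353],
       [ 0.13059593, -0.00968727, -0.99138835]]), 't': array([  30.17253938,  559.58680936, 1083.80330805])}
{'time': 0.1, 'joints': [65.48, 12.67, 87.52, -0.0, 79.91, -7.22], 'qvel': [-0.03, -0.13, -0.1, -0.09, 0.07, 0.12], 'joint_efforts': [0.0, -49.82, -39.06, -0.0, 0.01, -0.0], 'tcp_pos': [185.56, 596.24, 230.31], 'eef_rot': [-179.9, -0.01, 162.71], 'ft_force': [0.22, 0.93, -0.28], 'torque': [-0.0, -0.02, 0.04], 'gripper_width': 85.48} 18.700000000000003
```

View pics/side0.png

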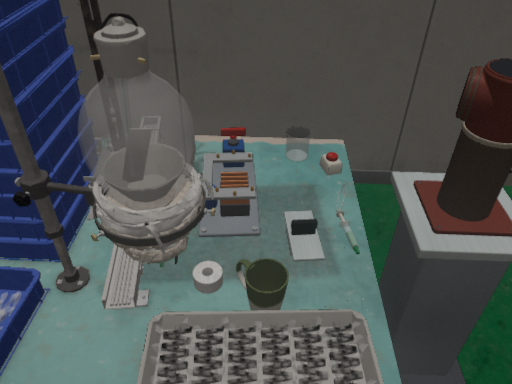

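View pics/top0.png

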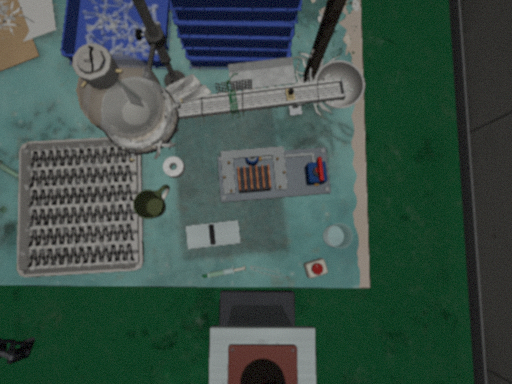

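```bash
cat > h.py <<'E'
import numpy as np,cv2
from bench import env
def crop(im,u0,v0,u1,v1,s,name,g=0.6):
    c=im[v0:v1,u0:u1,::-1].astype(float)/255; c=np.clip(c*1.2,0,1)**g
    c=cv2.resize((c*255).astype(np.uint8),None,fx=s,fy=s,interpolation=cv2.INTER_CUBIC)
    # ticks
    for u in range(u0-u0%10+10,u1,10): cv2.line(c,(int((u-u0+.5)*s),0),(int((u-u0+.5)*s),8 if u%50 else 16),(0,255,255),1); cv2.putText(c,str(u),(int((u-u0+.5)*s)-10,20),0,.35,(0,255,255),1)
    for v in range(v0-v0%10+10,v1,10): cv2.line(c,(0,int((v-v0+.5)*s)),(8,int((v-v0+.5)*s)),(0,255,255),1); cv2.putText(c,str(v),(10,int((v-v0+.5)*s)+4),0,.35,(0,255,255),1)
    cv2.imwrite(f"pics/{name}.png",c); return c
def K(n):
    c=env.calibration(n); f=192/np.tan(np.radians(c['vfov']/2)); return f,c['cx'],c['cy'],np.array(c['R']),np.array(c['t'])
def proj(n,X):
    f,cx,cy,R,t=K(n); p=np.atleast_2d(X)@R.T+t; return np.c_[cx+f*p[:,0]/p[:,2],cy+f*p[:,1]/p[:,2]]
def onz(n,u,v,z):
    f,cx,cy,R,t=K(n); d=R.T@np.array([(u-cx)/f,(v-cy)/f,1]); o=-R.T@t; return o+d*(z-o[2])/d[2]
E
python3 - <<'E'
from h import *
t=np.load("pics/top0.npy");s=np.load("pics/side0.npy")
crop(t,205,140,340,210,5.9,"t_lift"); crop(t,175,205,255,265,9,"t_plate")
crop(s,190,120,270,240,5,"s_lift"); crop(s,275,195,335,270,7.5,"s_plate")
E
```

```text
(no output)
```

View pics/t_lift.png

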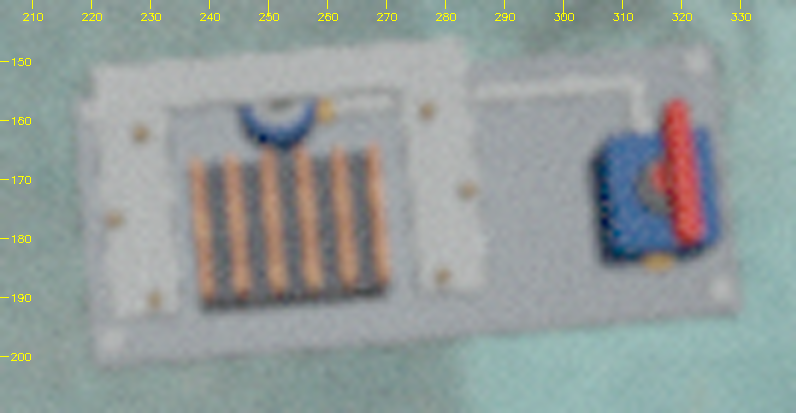

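View pics/t_plate.png

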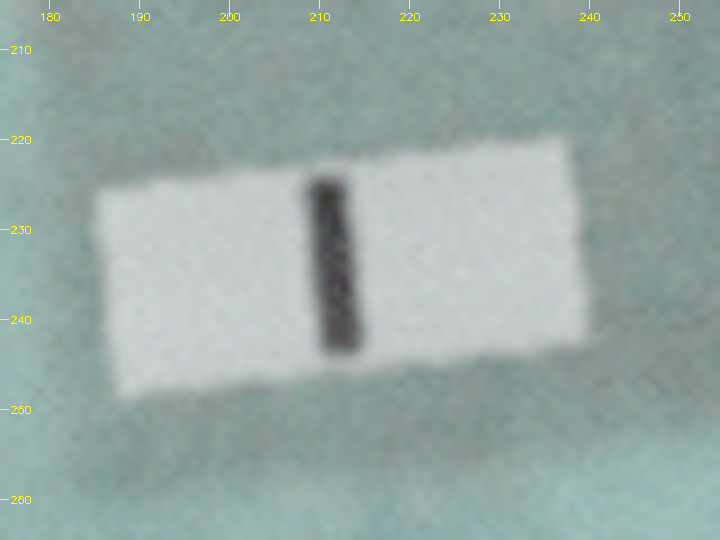

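View pics/s_lift.png

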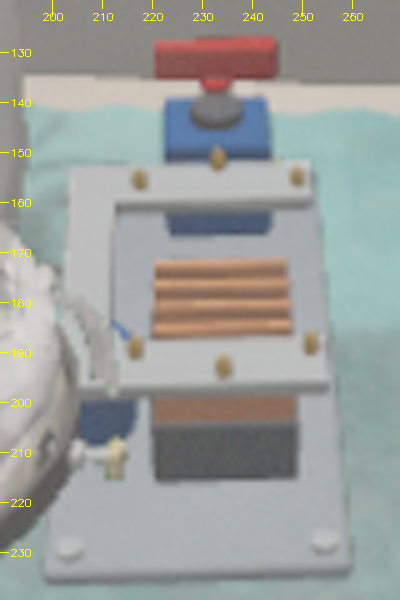

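View pics/s_plate.png

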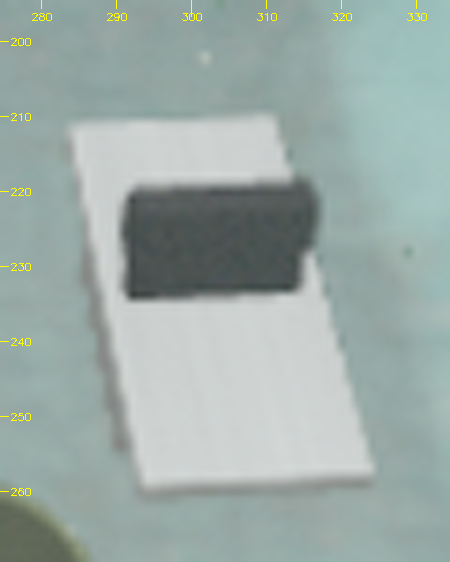

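```bash
cat > fit.py <<'E'
from h import *
from scipy.optimize import least_squares
def Rz(a): a=np.radians(a); return np.array([[np.cos(a),-np.sin(a),0],[np.sin(a),np.cos(a),0],[0,0,1]])
topP=[((41,70),(228.2,162)),((0,86),(223.7,177)),((-41,70),(230.5,190.5)),((41,-70),(277,158.5)),((0,-86),(283.7,172)),((-41,-70),(279.5,186.5))]
sideP=[((41,-70),(217.3,155.5)),((0,-86),(233.3,151)),((-41,-70),(249,155)),((41,70),(216.5,189.5)),((0,86),(234,193)),((-41,70),(251.7,188.5))]
combT=[((35,45),(238.2,166.3)),((-35,45),(239.8,189.5)),((35,-45),(267.8,164.8)),((-35,-45),(270,188))]
def res(p,cams,full=False):
    x,y,a,d=p; r=[]
    def W(q,z): return Rz(a)@np.array([q[0],q[1]+65,z])+[x,y,0]
    if 't' in cams:
        for q,o in topP: r.append(proj("top",W(q,118-d+7))[0]-o)
        for q,o in combT: r.append(proj("top",W(q,82))[0]-o)
    if 's' in cams:
        for q,o in sideP: r.append(proj("side",W(q,118-d+6))[0]-o)
    return np.array(r) if full else np.array(r).ravel()
for c in("t","s","ts"):
    if c=="t": s=least_squares(lambda p:res([*p,3],c),[520,0,0]); s.x=np.r_[s.x,3]
    else: s=least_squares(lambda p:res(p,c),[520,0,0,3])
    print(c,s.x.round(2),"rms",np.sqrt(np.mean(s.fun**2)).round(2)); 
print(res(s.x,"ts",True).round(1).tolist())
plT=[((35,80,34),(185.5,225.5)),((35,-80,34),(237.2,219.8)),((-35,-80,34),(239.8,242.5)),((-35,80,34),(188,248.5)),((30,0,74),(210.6,224.3)),((-30,0,74),(212.8,243.3))]
plS=[((35,-80,34),(284.3,211.5)),((-35,-80,34),(310.8,209.5)),((-35,80,34),(324,256.8)),((35,80,34),(293.5,259))]
def rp(p,c):
    r=[]
    for cc,n,L in(('t','top',plT),('s','side',plS)):
        if cc in c:
            for q,o in L: r.append(proj(n,Rz(p[2])@np.array(q)+[p[0],p[1],0])[0]-o)
    return np.array(r)
for c in("t","s","ts"):
    s=least_squares(lambda p:rp(p,c).ravel(),[350,100,0]); print(c,s.x.round(2),np.sqrt(np.mean(s.fun**2)).round(2)); 
print(rp(s.x,c).round(1).tolist())
E
python3 fit.py
```

```text
t [603.15 -34.46   5.01   3.  ] rms 0.29
s [604.43 -27.28   5.29   1.01] rms 0.25
ts [604.2  -34.4    5.12   6.16] rms 0.35
[[0.3, 0.2], [0.2, -0.3], [0.1, -0.1], [-0.0, 0.0], [0.1, 0.1], [0.0, 0.1], [-0.5, -0.1], [-0.4, -0.1], [0.0, -0.9], [-0.1, -0.9], [0.4, -0.0], [0.2, 0.8], [0.4, -0.1], [0.1, -0.5], [0.3, -0.0], [0.1, -0.2]]
t [429.03 152.09   7.13] 0.44
s [428.27 151.25   6.81] 0.53
ts [428.66 151.81   6.95] 0.5
[[-0.0, 0.1], [0.7, -0.1], [0.6, 0.2], [-0.5, 0.2], [-0.0, -0.6], [-0.2, 0.9], [-1.1, -0.6], [0.2, 0.2], [0.6, 0.7], [-0.4, 0.1]]
```

```bash
python3 -m creep '[0.7,-1.3,0,0.7,0, 1.4,-2.6,0,1.4,0, 1.4,-2.6,0,1.4,0, 1.4,-2.6,0,1.4,0, 1.4,-2.6,0,1.4,0, 1.4,-2.6,0,1.4,0, 1.4,-2.6,0,1.4,0, 1.4,-2.6,0,1.4,0, 1.4,-2.6,0,1.4,0, 1.4,-2.6,0,1.4,0, 1.4,-2.6,0,1.4,0, 1.4,-2.6,0,1.4,0, 1.4,-2.6,0,1.4,0, 1.4,-2.6,0,1.4,0, 1.4,-2.6,0,1.4,0, 1.4,-2.6,0,1.4,0, 1.4,-2.6,0,1.4,0, 1.2,-1.6,-0.2,1.1,0]' 60; python3 - <<'E'
from h import *
for n in("side","top"):
    im=env.grab_frame(n); cv2.imwrite(f"pics/{n}1.png",im[:,:,::-1])
s=env.get_state();print({k:np.round(v,2).tolist() for k,v in s.items()})
E
```

```text
time: 1.9
tcp_pos: [429.2, 150.1, 229.2]
eef_rot: [-180.0, 0.0, -173.1]
ft_force: [0.8, -0.9, -0.4]
gripper_width: 85.1
{'time': 2.0, 'joints': [9.32, -11.28, 111.86, -0.03, 79.46, -87.42], 'qvel': [2.64, -0.76, 0.64, 1.28, 1.12, 3.49], 'joint_efforts': [-1.13, -29.17, -39.21, -0.24, -0.16, -0.61], 'tcp_pos': [429.43, 149.91, 228.79], 'eef_rot': [-179.96, -0.04, -173.26], 'ft_force': [0.32, 0.09, 0.59], 'torque': [-0.04, 0.03, 0.01], 'gripper_width': 85.39}
```

View picture.

View pics/side1.png

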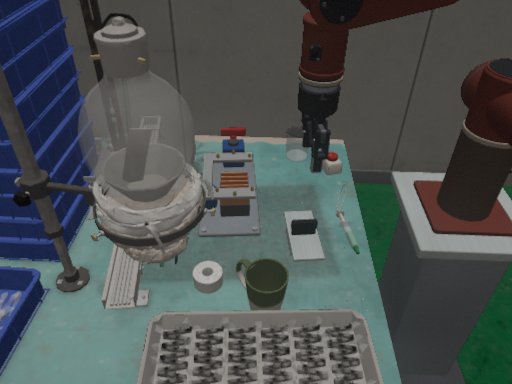

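View pics/top1.png

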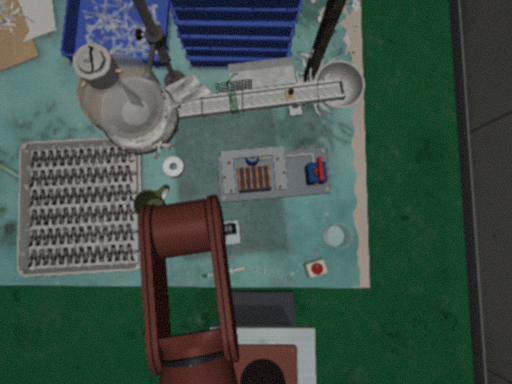

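```bash
python3 - <<'E'
from h import *
from fit import Rz
s=cv2.imread("pics/side1.png")[:,:,::-1].copy()
p=np.array([429.43,149.91,228.79]); a=Rz(6.74)
# open: tips ~13mm back; 
pts=[p+a@np.array([sx*11,sy*42.7,13]) for sx in(-1,1) for sy in(-1,1)]
print(proj("side",np.array([p]+pts)).round(1))
crop(s,280,100,350,180,7,"s1g")
E
```

```text
t [603.15 -34.46   5.01   3.  ] rms 0.29
s [604.43 -27.28   5.29   1.01] rms 0.25
ts [604.2  -34.4    5.12   6.16] rms 0.35
[[0.3, 0.2], [0.2, -0.3], [0.1, -0.1], [-0.0, 0.0], [0.1, 0.1], [0.0, 0.1], [-0.5, -0.1], [-0.4, -0.1], [0.0, -0.9], [-0.1, -0.9], [0.4, -0.0], [0.2, 0.8], [0.4, -0.1], [0.1, -0.5], [0.3, -0.0], [0.1, -0.2]]
t [429.03 152.09   7.13] 0.44
s [428.27 151.25   6.81] 0.53
ts [428.66 151.81   6.95] 0.5
[[-0.0, 0.1], [0.7, -0.1], [0.6, 0.2], [-0.5, 0.2], [-0.0, -0.6], [-0.2, 0.9], [-1.1, -0.6], [0.2, 0.2], [0.6, 0.7], [-0.4, 0.1]]
[[310.1 164.2]
 [312.1 147.5]
 [320.2 171.1]
 [301.9 147.9]
 [309.1 171.5]]
```

View pics/s1g.png

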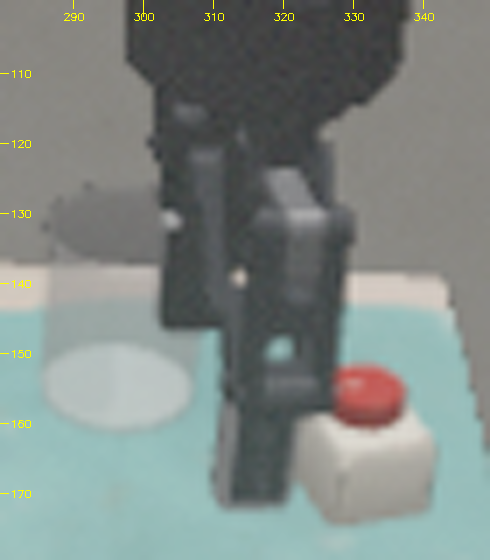

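```bash
python3 -m creep '[0,0.2,-1.2,0.2,0, 0,0,-2.4,0,0, 0,0,-2.4,0,0, 0,0,-2.4,0,0, 0,0,-2.4,0,0, 0,0,-2.4,0,0, 0,0,-2.4,0,0, 0,0,-1.6,0,0, 0,0,-0.8,0,0, 0,0,-0.2,0,0, 0,0,0,0,0, 0,0,0,0,255, 0,0,0,0,255, 0,0,0,0,255, 0,0,0,0,255, 0,0,0,0,255, 0,0,0,0,255, 0,0,0,0,255, 0,0,0,0,255]' 60; python3 - <<'E'
from h import *
for n in("side",):
    im=env.grab_frame(n); cv2.imwrite(f"pics/{n}2.png",im[:,:,::-1]); crop(im,260,170,345,270,6,"s2c")
s=env.get_state();print({k:np.round(v,2).tolist() for k,v in s.items()})
E
```

```text
time: 3.9
tcp_pos: [429.1, 153.6, 47.6]
eef_rot: [-180.0, 0.0, -172.9]
ft_force: [-0.5, -2.4, 4.4]
gripper_width: 12.9
{'time': 3.95, 'joints': [9.78, 2.35, 120.46, -0.02, 57.16, -87.32], 'qvel': [0.04, 0.01, -0.15, -0.02, 0.04, 0.03], 'joint_efforts': [1.05, -31.77, -30.22, 0.59, -0.31, 0.02], 'tcp_pos': [429.14, 153.59, 47.65], 'eef_rot': [-179.98, 0.03, -172.89], 'ft_force': [-1.18, -2.9, 5.35], 'torque': [-0.32, 0.08, 0.03], 'gripper_width': 12.8}
```

View pics/s2c.png

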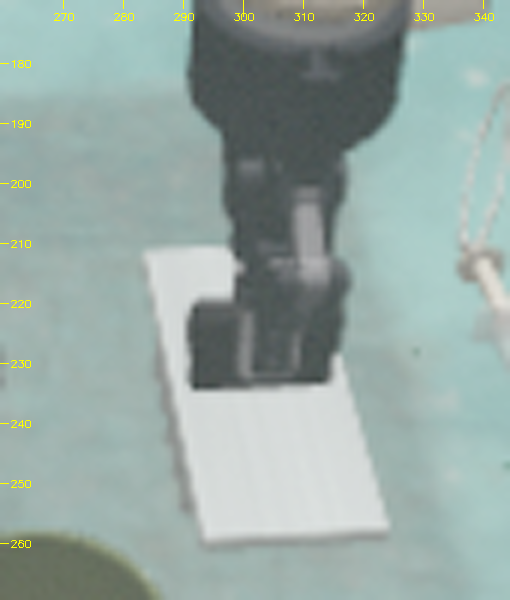

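```bash
python3 -m creep '[0,0,1.2,0,255, 0,0,2.4,0,255, 0,0,2.4,0,255, 0,0,2.4,0,255, 0,0,2.4,0,255, 0,0,2.4,0,255, 0,0,2.4,0,255, 0,0,1.2,0,255, 0.85,-0.6,0,0,255, 1.55,-1.1,0,-0.2,255, 1.55,-1.1,0,-0.2,255, 1.55,-1.1,0,-0.2,255, 1.55,-1.1,0,-0.2,255, 1.55,-1.1,0,-0.2,255, 1.55,-1.1,0,-0.2,255, 1.55,-1.1,0,-0.2,255, 1.55,-1.1,0,-0.2,255, 1.55,-1.1,0,-0.2,255, 1.55,-1.1,0,-0.2,255, 0.6,-0.7,0,0,255]'; python3 -m creep '[0,0,0,0,255,0,0,0,0,255,0,0,0,0,255]'; python3 - <<'E'
from h import *
for n in("side","top"):
    im=env.grab_frame(n); np.save(f"pics/{n}3.npy",im); cv2.imwrite(f"pics/{n}3.png",im[:,:,::-1])
    if n=="side": crop(im,185,90,275,240,4,"s3c")
    else: crop(im,200,130,300,260,4.5,"t3c")
s=env.get_state();print({k:np.round(v,2).tolist() for k,v in s.items()})
E
```

```text
time: 5.95
tcp_pos: [599.0, 28.5, 212.5]
eef_rot: [180.0, -0.2, -175.0]
ft_force: [0.2, -0.1, -4.1]
gripper_width: 12.6
time: 6.25
tcp_pos: [597.6, 31.1, 214.7]
eef_rot: [180.0, -0.1, -174.9]
ft_force: [0.2, -1.1, -3.0]
gripper_width: 13.0
{'time': 6.35, 'joints': [-4.55, 9.71, 92.55, 0.01, 77.74, -99.71], 'qvel': [0.14, -0.16, -0.23, -0.09, 0.04, 0.03], 'joint_efforts': [-0.2, -48.6, -40.3, -0.01, 0.0, -0.0], 'tcp_pos': [597.83, 31.26, 215.32], 'eef_rot': [179.99, -0.01, -174.85], 'ft_force': [0.59, 0.17, -3.72], 'torque': [0.01, -0.01, 0.05], 'gripper_width': 13.22}
```

View pics/s3c.png

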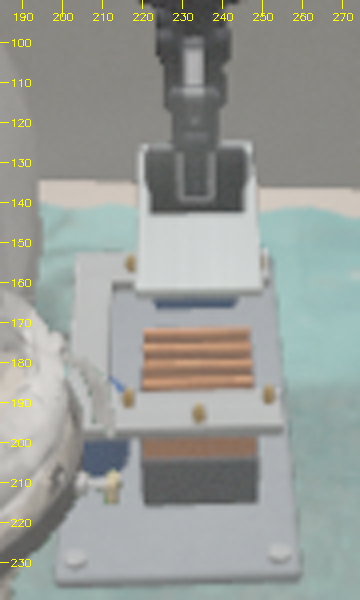

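View pics/t3c.png

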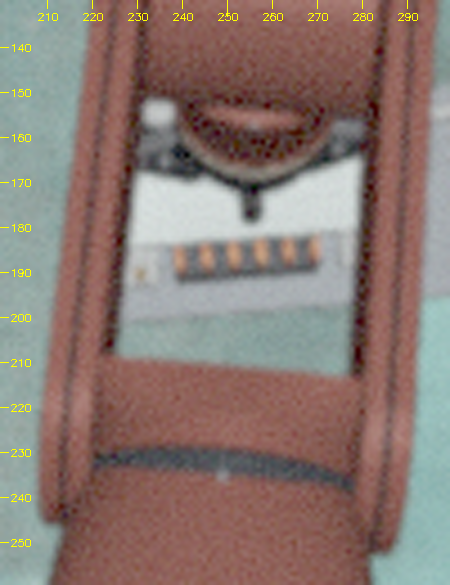

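```bash
sed -i 's/^for c in/if __name__=="__main__":\n  for c in/;s/^print/  print/' fit.py; python3 - <<'E'
import re
s=open('fit.py').read()
open('fitdefs.py','w').write("\n".join(l for l in s.split("\n") if not l.startswith((" for"," if"," print"," else","if __","  for","  print","    if c==","    else:","    s=least"))))
E
cat > m.py <<'E'
from h import *
from fitdefs import Rz
def edge(prof,lo,hi):
    """subpixel position of strongest gradient in prof between lo,hi"""
    g=np.abs(np.gradient(cv2.GaussianBlur(prof.reshape(1,-1).astype(np.float32),(0,0),0.8).ravel()))
    i=lo+int(np.argmax(g[lo:hi])); a,b,c=g[i-1:i+2]; return i+0.5*(a-c)/(a-2*b+c)
E
python3 - <<'E'
from m import *
s=np.load("pics/side3.npy").astype(float); t=np.load("pics/top3.npy").astype(float)
sr=s[:,:,0]
yaw=5.1; tcp=np.array([598.3,30.8,215.3])
P=lambda q:tcp+Rz(yaw)@np.array(q)-[0,0,47.6]
for v in range(143,160,2): print(v,round(edge(sr[v],212,226),2),round(edge(sr[v],243,257),2),end=' | ')
print()
print("pred corners",proj("side",[P((x,y,34)) for x in(35,-35) for y in(80,-80)]).round(2).tolist())
for u in range(224,248,3): print(u,round(edge(sr[:,u],155,168),2),end=' | ')
print("pred front top/bottom",proj("side",[P((0,80,34)),P((0,80,26))]).round(2).tolist())
# handle in top
tr=t.sum(2)/3
for v in range(172,179): print(v,tr[v,246:264].round(0).astype(int))
print("bar front top",proj("top",[P((-30,7,74)),P((-30,-7,74)),P((-30,7,50)),P((-30,-7,50))]).round(2).tolist())
for u in range(240,250,3): print(u,round(edge(tr[:,u],178,188),2),end=' | ')
print("plate front edge",proj("top",[P((-35,y,z)) for y in(80,0,-80) for z in(34,)]).round(2).tolist())
E
```

```text
143 221.92 245.38 | 145 219.28 248.83 | 147 219.2 249.18 | 149 219.11 249.36 | 151 218.93 249.19 | 153 219.05 251.63 | 155 218.89 249.3 | 157 218.89 249.46 | 159 218.61 249.89 | 
pred corners [[217.69, 161.87], [218.91, 125.16], [249.66, 161.31], [247.07, 124.76]]
224 162.43 | 227 162.41 | 230 162.4 | 233 162.39 | 236 162.36 | 239 162.32 | 242 162.35 | 245 161.65 | pred front top/bottom [[233.7, 161.59], [233.76, 164.58]]
172 [161 157 149 137 122  92  79  43  15  15   5  25  52  76  96 111 129 142]
173 [163 165 163 163 153 138 108  66  34  29  20  46  88 125 139 142 152 156]
174 [160 161 162 159 160 153 129  85  36  29  37  54 101 139 155 161 160 158]
175 [157 159 159 160 163 159 140  89  44  31  37  53 101 146 160 160 162 158]
176 [160 162 161 157 161 159 144  99  44  23  25  42  95 141 160 161 162 158]
177 [162 160 161 158 164 159 147 100  40  12  25  51 103 145 158 158 157 159]
178 [155 157 158 159 159 158 149 110  60  36  37  68 121 146 153 158 157 157]
bar front top [[252.77, 177.67], [258.31, 177.24], [252.64, 179.24], [258.04, 178.82]]
240 183.47 | 243 183.34 | 246 182.78 | 249 183.01 | plate front edge [[224.94, 184.26], [255.37, 181.91], [285.69, 179.56]]
```

```bash
python3 -m creep '[0.05,-0.05,-0.6,0,255, 0,0,-1.2,0,255, 0,0,-1.2,0,255, 0,0,-1.2,0,255, 0,0,-1.2,0,255, 0,0,-0.6,0,255,0,0,0,0,255, 0,0,0,0,255, 0,0,0,0,255]'; python3 - <<'E'
from h import *
for n in("side","top"):
    im=env.grab_frame(n); np.save(f"pics/{n}4.npy",im); cv2.imwrite(f"pics/{n}4.png",im[:,:,::-1])
    if n=="side": crop(im,190,120,270,220,6,"s4c")
    else: crop(im,210,140,290,210,8,"t4c")
s=env.get_state();print({k:np.round(v,2).tolist() for k,v in s.items()})
E
```

```text
time: 7.25
tcp_pos: [599.4, 30.2, 156.1]
eef_rot: [-180.0, 0.1, -174.9]
ft_force: [0.2, 0.4, -3.7]
gripper_width: 12.8
{'time': 7.35, 'joints': [-4.64, 12.8, 95.58, -0.0, 71.54, -99.75], 'qvel': [-0.02, 0.06, 0.05, -0.03, -0.07, -0.01], 'joint_efforts': [-0.0, -49.82, -38.71, -0.0, -0.0, 0.0], 'tcp_pos': [599.33, 30.19, 156.16], 'eef_rot': [-179.98, 0.08, -174.89], 'ft_force': [1.05, -0.49, -3.1], 'torque': [-0.03, 0.0, -0.02], 'gripper_width': 13.15}
```

View pics/s4c.png

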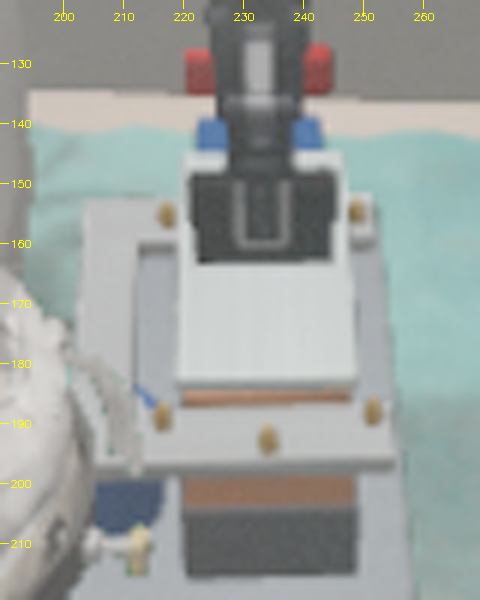

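View pics/t4c.png

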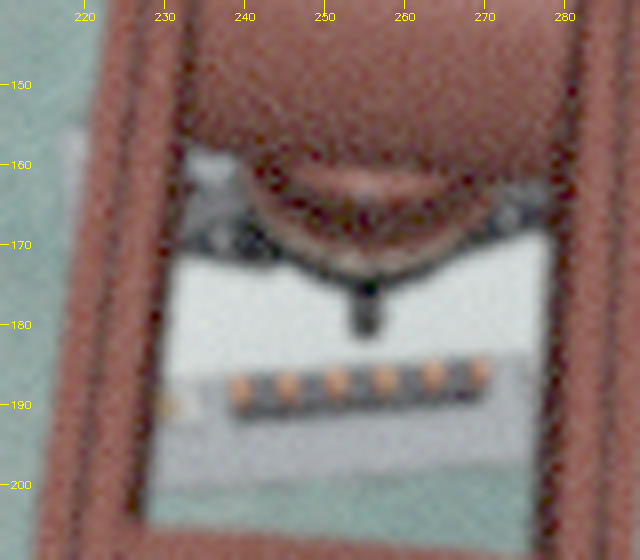

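```bash
python3 - <<'E'
from m import *
from scipy.optimize import least_squares
import fitdefs as F
t=np.load("pics/top0.npy").astype(float); s=np.load("pics/side0.npy").astype(float)
def cen(im,u,v,r=4):
    u0,v0=int(round(u)),int(round(v)); w=im[v0-r:v0+r+1,u0-r:u0+r+1]; c=w[:,:,0]-w[:,:,2]; c=np.clip(c-np.median(c)-8,0,None)
    vv,uu=np.mgrid[v0-r:v0+r+1,u0-r:u0+r+1]; return (c*uu).sum()/c.sum(),(c*vv).sum()/c.sum()
tp=[(q,cen(t,*o)) for q,o in F.topP]; sp=[(q,cen(s,*o)) for q,o in F.sideP]
print(np.round([o for _,o in tp],2).tolist(),np.round([o for _,o in sp],2).tolist())
F.topP=tp;F.sideP=sp
F.combT=[]
for c,d in (("t",0),("t",3),("t",6),("s",0),("s",3),("s",6)):
    z=least_squares(lambda p:F.res([*p,d],c),[600,-30,5]); x=z.x
    seat=Rz(x[2])@np.array([0,65,0])+[x[0],x[1],0]
    print(c,d,x.round(2),"seat",seat.round(2)[:2],np.sqrt(np.mean(z.fun**2)).round(2))
# comb fins mid at rows
cu=t[:,:,0]-t[:,:,2]
for v in(170,175,180,185):
    r=cu[v,232:275]; w=np.clip(r-np.percentile(r,30),0,None); print(v,(w*np.arange(232,275)).sum()/w.sum())
a=np.radians(5.1)
print(proj("top",[Rz(5.1)@np.array([x,65,82])+[603.2,-34.5,0] for x in(-30,0,30)]).round(2).tolist())
E
```

```text
[[228.48, 162.07], [223.93, 176.71], [230.85, 190.39], [277.01, 158.16], [284.02, 171.68], [279.68, 186.18]] [[217.4, 155.35], [233.13, 151.87], [248.86, 154.6], [216.7, 188.88], [234.19, 192.73], [251.44, 187.83]]
t 0 [604.19 -34.58   5.49] seat [597.97  30.12] 0.11
t 3 [604.72 -34.63   5.49] seat [598.51  30.08] 0.07
t 6 [605.26 -34.67   5.49] seat [599.04  30.03] 0.07
s 0 [604.61 -26.93   5.44] seat [598.44  37.78] 0.27
s 3 [604.98 -30.96   5.44] seat [598.81  33.75] 0.2
s 6 [605.34 -34.99   5.44] seat [599.18  29.72] 0.14
170 253.44008810572686
175 253.4
180 254.2284730195178
185 254.87472081218272
[[254.56, 186.91], [253.74, 176.91], [252.93, 166.99]]
```

```bash
python3 -m creep '[0.07,0,0,0.3,255, 0,0,0,0,255, 0,0,-0.2,0,255, 0,0,-0.2,0,255, 0,0,-0.2,0,255, 0,0,-0.2,0,255, 0,0,-0.2,0,255, 0,0,-0.2,0,255, 0,0,0,0,255]';python3 -m creep '[0,0,-0.2,0,255, 0,0,-0.1,0,255, 0,0,-0.1,0,255,0,0,0,0,255]'; python3 - <<'E'
from h import *
for n in("side",):
    im=env.grab_frame(n); np.save(f"pics/{n}5.npy",im); crop(im,190,120,270,220,6,"s5c")
E
```

```text
time: 8.25
tcp_pos: [599.2, 30.3, 142.8]
eef_rot: [180.0, -0.0, -174.6]
ft_force: [0.3, 0.0, -3.5]
gripper_width: 13.0
time: 8.65
tcp_pos: [599.4, 30.3, 139.1]
eef_rot: [180.0, -0.0, -174.6]
ft_force: [-0.2, -0.6, -3.0]
gripper_width: 13.1
```

View pics/s5c.png

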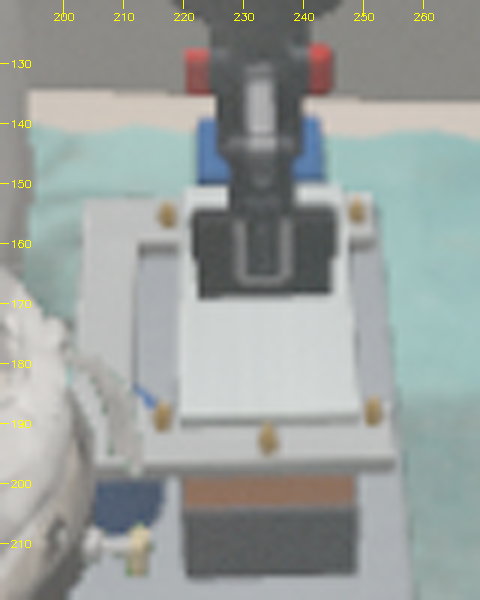

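```bash
python3 -m creep '[0,0,-0.1,0,255, 0,0,-0.1,0,255,0,0,-0.1,0,255, 0,0,0,0,255]';python3 -m creep '[0,0,-0.1,0,255, 0,0,0,0,255]';python3 -m creep '[0,0,-0.1,0,255, 0,0,0,0,255]'
```

```text
time: 9.1
tcp_pos: [599.3, 30.2, 136.0]
eef_rot: [180.0, -0.0, -174.6]
ft_force: [0.3, 0.2, -3.9]
gripper_width: 12.9
time: 9.3
tcp_pos: [599.4, 30.2, 135.2]
eef_rot: [-180.0, -0.0, -174.6]
ft_force: [0.3, 0.3, -2.8]
gripper_width: 13.2
time: 9.5
tcp_pos: [599.6, 30.2, 134.5]
eef_rot: [-180.0, 0.0, -174.6]
ft_force: [-0.1, -0.2, -3.1]
gripper_width: 13.0
```

```bash
python3 -m creep '[0,0,-0.1,0,255, 0,0,0,0,255]';python3 -m creep '[0,0,-0.1,0,255, 0,0,0,0,255]'
```

```text
time: 9.7
tcp_pos: [599.7, 30.2, 134.4]
eef_rot: [-180.0, 0.0, -174.6]
ft_force: [-4.0, 0.0, 5.7]
gripper_width: 13.0
time: 9.9
tcp_pos: [599.7, 30.2, 133.6]
eef_rot: [-180.0, 0.0, -174.6]
ft_force: [-5.0, 0.1, 6.1]
gripper_width: 13.3
```

```bash
python3 -m creep '[-0.1,0,0,0,255, 0,0,0,0,255]';  python3 - <<'E'
from h import *
for n in("side",):
    im=env.grab_frame(n); np.save(f"pics/{n}6.npy",im); crop(im,195,140,265,210,8,"s6c")
E
```

```text
time: 10.1
tcp_pos: [599.7, 30.2, 133.6]
eef_rot: [-180.0, 0.2, -174.6]
ft_force: [0.8, -0.1, 5.5]
gripper_width: 13.0
```

View pics/s6c.png

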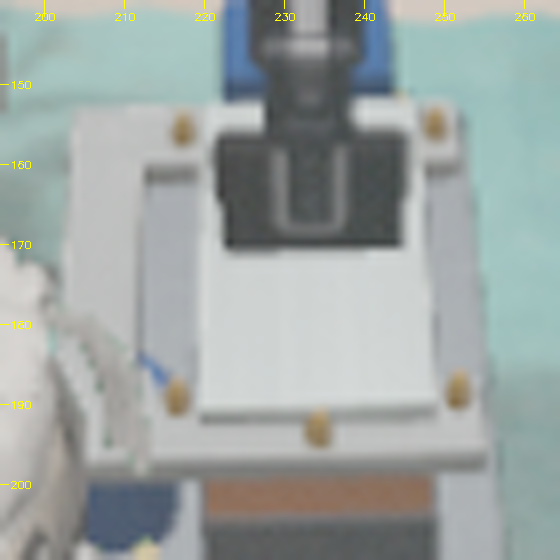

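```bash
python3 -m creep '[0,0,0,0,0,0,0,0,0,0,0,0,0,0,0,0,0,0,0,0,0,0,0,0,0,0,0,0,0,0,0,0,0,0,0,0,0,0,0,0, 0,0,0.4,0,0, 0,0,1.2,0,0, 0,0,2,0,0, 0,0,2,0,0, 0,0,2,0,0, 0,0,2,0,0, 0,0,1,0,0]';  python3 - <<'E'
from h import *
for n in("side","top"):
    im=env.grab_frame(n); np.save(f"pics/{n}7.npy",im);
    if n=="side": crop(im,195,120,265,210,6.5,"s7c")
    cv2.imwrite(f"pics/{n}7.png",im[:,:,::-1])
s=np.load("pics/side0.npy"); t=np.load("pics/top0.npy")
# valve bar in top0: red mask
for n,im in(("top",t),("side",s)):
    f=im.astype(float); m=((f[:,:,0]-np.maximum(f[:,:,1],f[:,:,2]))>45).astype(np.uint8)
    w=np.zeros_like(m); 
    if n=="top": w[150:190,305:335]=1
    else: w[120:142,210:255]=1
    c=np.argwhere(m*w)[:,::-1].astype(np.float32); r=cv2.minAreaRect(c); print(n,c.mean(0),r,c.min(0),c.max(0))
v=np.array([616.8,-159.0,0])
from fitdefs import Rz
print(proj("top",[v+Rz(5.45)@np.array([x,y,129]) for x in(-35,35) for y in (-6,6)]).round(1).tolist(),proj("side",[v+Rz(5.45)@np.array([x,0,129]) for x in(-35,35)]).round(1).tolist())
E
```

```text
time: 11.65
tcp_pos: [599.7, 30.2, 241.8]
eef_rot: [-180.0, 0.3, -174.6]
ft_force: [0.0, -0.5, -0.5]
gripper_width: 85.1
top [319.81082 168.8018 ] ((318.9573669433594, 168.6158447265625), (23.301055908203125, 6.405029773712158), 83.6598129272461) [316. 157.] [323. 180.]
side [233.11829 129.90323] ((232.69845581054688, 132.1750946044922), (9.793391227722168, 23.079965591430664), 86.42366790771484) [221. 127.] [244. 137.]
[[324.0, 180.0], [319.8, 180.4], [321.3, 155.9], [317.1, 156.3]] [[245.0, 127.7], [220.0, 128.1]]
```

View pics/s7c.png

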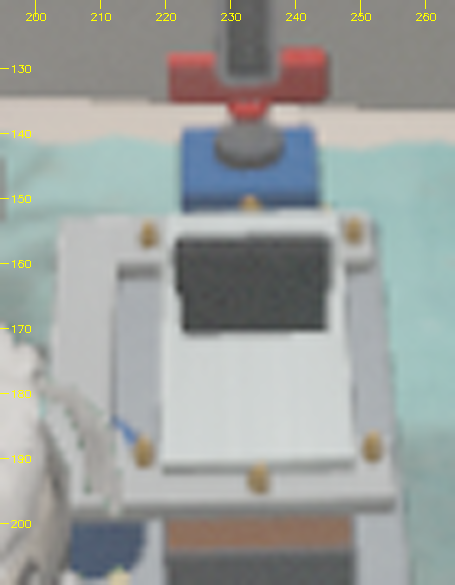

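```bash
python3 -m creep '[0.1,-0.9,0,0,0, 0.2,-2,0,0,0, 0.2,-2,0,0,0, 0.2,-2,0,0,0, 0.2,-2,0,0,0, 0.2,-2,0,0,0, 0.2,-2,0,0,0, 0.2,-2,0,0,0, 0.2,-2,0,0,0, 0.3,-1.5,0,0,0, 0.1,-0.5,0,0,0, 0,0,-1,0,0, 0,0,-2,0,0, 0,0,-2,0,0, 0,0,-2,0,0, 0,0,-0.8,0,0,0,0,0,0,0,0,0,0,0,0]'; python3 - <<'E'
from h import *
for n in("side","top"):
    im=env.grab_frame(n); np.save(f"pics/{n}8.npy",im);
    if n=="side": crop(im,205,80,265,160,7,"s8c")
    cv2.imwrite(f"pics/{n}8.png",im[:,:,::-1])
E
```

```text
time: 13.55
tcp_pos: [619.8, -158.4, 160.9]
eef_rot: [-180.0, 0.0, -174.6]
ft_force: [-0.5, -0.2, 0.1]
gripper_width: 85.1
```

View pics/s8c.png

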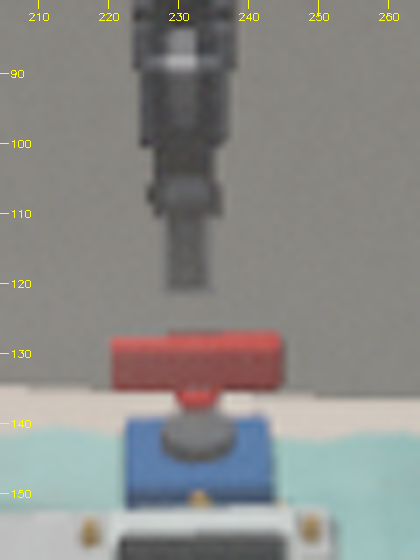

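View pics/top8.png

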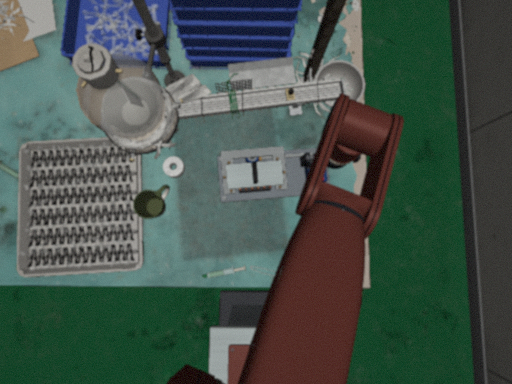

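View pics/side8.png

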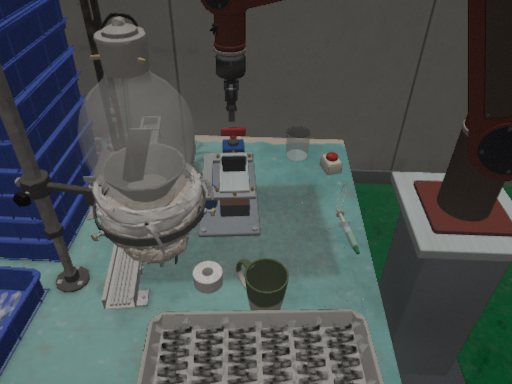

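```bash
python3 -m creep '[-0.25,0,-0.6,0,0, 0,0,-1.2,0,0, 0,0,-1.2,0,0, 0,0,-1.2,0,0, 0,0,-1.2,0,0, 0,0,-0.6,0,0, 0,0,0,0,0, 0,0,0,0,255, 0,0,0,0,255, 0,0,0,0,255, 0,0,0,0,255, 0,0,0,0,255, 0,0,0,0,255, 0,0,0,0,255, 0,0,0,0,255]' 60; python3 - <<'E'
from h import *
for n in("side",):
    im=env.grab_frame(n); np.save(f"pics/{n}9.npy",im);
    if n=="side": crop(im,205,80,265,160,7,"s9c")
s=env.get_state();print({k:np.round(v,2).tolist() for k,v in s.items()})
E
```

```text
time: 15.15
tcp_pos: [617.2, -158.3, 101.1]
eef_rot: [180.0, 0.0, -174.6]
ft_force: [-2.5, 3.8, 5.7]
gripper_width: 15.4
{'time': 15.2, 'joints': [-21.49, 21.0, 91.78, 0.04, 67.21, -116.92], 'qvel': [0.02, 0.07, -0.15, -0.02, 0.01, -0.03], 'joint_efforts': [-1.73, -50.3, -34.74, -0.78, -1.03, -0.03], 'tcp_pos': [617.2, -158.25, 101.09], 'eef_rot': [179.97, 0.03, -174.58], 'ft_force': [-2.35, 3.29, 5.69], 'torque': [0.63, 0.31, -0.01], 'gripper_width': 15.71}
```

View pics/s9c.png

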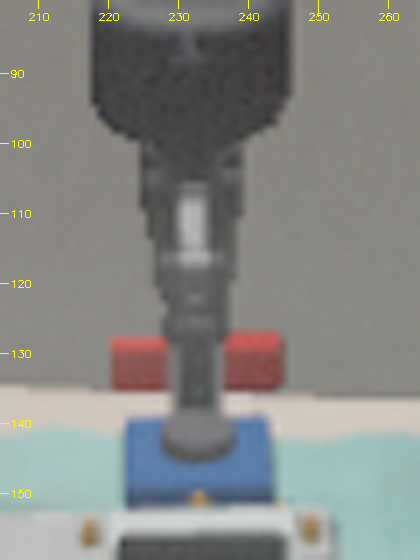

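```bash
python3 -m creep '[0,0,0,0,255, 0,0,0,0,255, 0,0,0,0,255]'
```

```text
time: 15.5
tcp_pos: [617.2, -158.2, 101.1]
eef_rot: [180.0, 0.0, -174.6]
ft_force: [-0.8, 3.8, 5.9]
gripper_width: 15.5
```

```bash
python3 -m creep '[0,0,0,0,170, 0,0,0,0,170, 0,0,0,0,170, 0,0,0.4,0,170, 0,0,0.4,0,170, 0,0,0,0,170, 0,0,0,0,255, 0,0,0,0,255, 0,0,0,0,255, 0,0,0,0,255,0,0,0,0,255]' 60
```

```text
time: 16.6
tcp_pos: [617.1, -158.3, 108.8]
eef_rot: [180.0, 0.0, -174.6]
ft_force: [-2.0, 2.5, 5.2]
gripper_width: 10.7
```

```bash
cat > w.py <<'E'
from m import *
def track():
    im=env.grab_frame("side"); tm=env.get_state()["time"]
    ref=np.load("pics/side7.npy"); T=cv2.cvtColor(ref[184:201,206:257],cv2.COLOR_RGB2GRAY); I=cv2.cvtColor(im,cv2.COLOR_RGB2GRAY)
    S=I[180:225,203:260]; r=cv2.matchTemplate(S,T,cv2.TM_CCOEFF_NORMED); _,mx,_,loc=cv2.minMaxLoc(r)
    x,y=loc; yy=y
    if 0<y<r.shape[0]-1: a,b,c=r[y-1:y+2,x]; yy=y+0.5*(a-c)/(a-2*b+c)
    dv=yy-4
    seat=np.array([598.8,30.1,0]); pz=lambda d:proj("side",seat+Rz(5.45)@np.array([0,88,118-d]))[0,1]
    ds=np.linspace(0,45,451); vs=np.array([pz(d) for d in ds]); d=np.interp(pz(5.5)+dv,vs,ds)
    s=env.get_state(); print("t %.2f"%s["time"],"dv %.2f d %.1f score %.2f dx %d"%(dv,d,mx,x-3),"yaw %.1f"%s["eef_rot"][2],"w %.1f F %s Tz %.2f"%(s["gripper_width"],np.round(s["ft_force"],1),s["torque"][2])); return im
if __name__=="__main__": track()
E
python3 w.py; python3 -m creep '[0,0,0,2,255, 0,0,0,2,255, 0,0,0,2,255, 0,0,0,2,255,0,0,0,0,255]' ;python3 w.py
```

```text
t 16.65 dv 0.02 d 5.6 score 1.00 dx 0 yaw -174.6 w 10.9 F [-1.8  2.8  5.9] Tz -0.00
time: 17.15
tcp_pos: [617.1, -158.3, 108.8]
eef_rot: [180.0, 0.0, -166.5]
ft_force: [-1.9, 4.1, 5.6]
gripper_width: 10.7
t 17.20 dv 0.02 d 5.6 score 1.00 dx 0 yaw -166.6 w 10.9 F [-0.9  3.8  5.6] Tz 0.05
```

```bash
python3 - <<'E'
from h import *
im=env.grab_frame("side"); crop(im,205,80,265,160,7,"s10c")
E
python3 -m creep '[0,0,0,2,255]';python3 w.py;python3 -m creep '[0,0,0,1.5,255]';python3 w.py;python3 -m creep '[0,0,0,1,255]';python3 w.py
```

```text
time: 17.35
tcp_pos: [617.1, -158.3, 108.8]
eef_rot: [180.0, 0.0, -164.6]
ft_force: [-1.3, 3.1, 5.7]
gripper_width: 10.5
t 17.40 dv 0.02 d 5.6 score 1.00 dx 0 yaw -164.4 w 10.7 F [-1.5  4.   5.9] Tz -0.09
time: 17.5
tcp_pos: [617.1, -158.3, 108.8]
eef_rot: [180.0, 0.0, -163.1]
ft_force: [-1.7, 3.4, 5.7]
gripper_width: 10.7
t 17.55 dv 0.02 d 5.6 score 1.00 dx 0 yaw -163.0 w 10.4 F [-1.7  3.7  5.4] Tz -0.10
time: 17.65
tcp_pos: [617.1, -158.2, 108.8]
eef_rot: [180.0, 0.0, -162.1]
ft_force: [-2.6, 3.8, 5.0]
gripper_width: 10.6
t 17.70 dv 0.02 d 5.6 score 1.00 dx 0 yaw -162.0 w 10.4 F [-2.3  2.3  5.3] Tz -0.11
```

View pics/s10c.png

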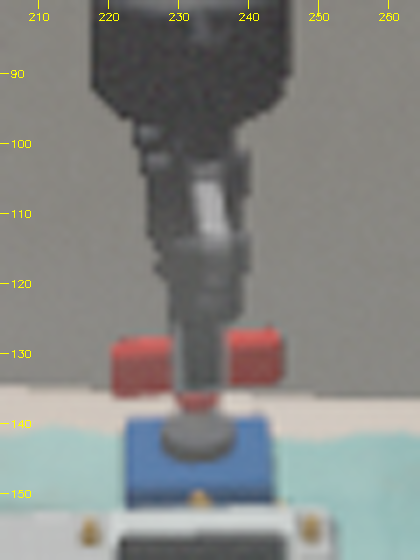

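```bash
for i in 1; do python3 -m creep '[0,0,0,1,255]';python3 w.py;python3 -m creep '[0,0,0,1,255]';python3 w.py;python3 -m creep '[0,0,0,1,255]';python3 w.py; done | grep '^t '
```

```text
t 17.85 dv 0.03 d 5.6 score 1.00 dx 0 yaw -161.0 w 10.4 F [-1.1  4.5  4.8] Tz -0.13
t 18.00 dv 0.43 d 6.8 score 0.97 dx 0 yaw -160.0 w 10.9 F [-2.4  3.4  5.5] Tz -0.07
t 18.15 dv 1.00 d 8.5 score 0.99 dx 0 yaw -159.0 w 10.7 F [-1.8  4.2  5.8] Tz -0.12
```

```bash
(python3 -m creep '[0,0,0,0,255]';python3 w.py;python3 -m creep '[0,0,0,0,255]';python3 w.py) | grep '^t '
```

```text
t 18.30 dv 1.59 d 10.3 score 0.95 dx 0 yaw -159.1 w 10.6 F [-1.6  3.6  5. ] Tz -0.03
t 18.45 dv 2.19 d 12.1 score 0.97 dx 0 yaw -159.1 w 10.8 F [-2.   3.4  4.7] Tz -0.11
```

```bash
(python3 -m creep '[0,0,0,0,255,0,0,0,0,255,0,0,0,0,255,0,0,0,0,255]';python3 w.py;python3 -m creep '[0,0,0,0,255,0,0,0,0,255,0,0,0,0,255,0,0,0,0,255]';python3 w.py;python3 -m creep '[0,0,0,0,255,0,0,0,0,255,0,0,0,0,255]';python3 w.py) | grep '^t '
```

```text
t 18.90 dv 4.11 d 17.8 score 0.96 dx 0 yaw -159.1 w 10.5 F [-1.3  3.6  5.8] Tz -0.05
t 19.35 dv 6.03 d 23.7 score 0.95 dx 0 yaw -159.1 w 10.8 F [-1.9  3.6  5.7] Tz -0.09
t 19.70 dv 7.44 d 28.0 score 0.91 dx 0 yaw -159.1 w 10.9 F [-1.7  3.8  5.9] Tz -0.13
```

```bash
(python3 -m creep '[0,0,0,0,255,0,0,0,0,255,0,0,0,0,255,0,0,0,0,255]';python3 w.py;python3 -m creep '[0,0,0,0,255,0,0,0,0,255,0,0,0,0,255]';python3 w.py;python3 -m creep '[0,0,0,0,255,0,0,0,0,255,0,0,0,0,255]';python3 w.py;python3 -m creep '[0,0,0,0,255,0,0,0,0,255,0,0,0,0,255]';python3 w.py) | grep '^t '; python3 - <<'E'
from h import *
im=env.grab_frame("side"); crop(im,195,120,265,215,6,"s11c")
E
```

```text
t 20.15 dv 9.38 d 33.9 score 0.88 dx 0 yaw -159.1 w 10.5 F [-1.2  3.1  5.8] Tz -0.08
t 20.50 dv 9.47 d 34.2 score 0.87 dx 0 yaw -159.1 w 10.6 F [-1.4  3.5  5.3] Tz -0.03
t 20.85 dv 9.47 d 34.2 score 0.87 dx 0 yaw -159.1 w 10.6 F [-1.6  3.2  5.1] Tz -0.08
t 21.20 dv 9.47 d 34.2 score 0.87 dx 0 yaw -159.1 w 10.6 F [-1.2  3.4  5.2] Tz -0.05
```

View pics/s11c.png

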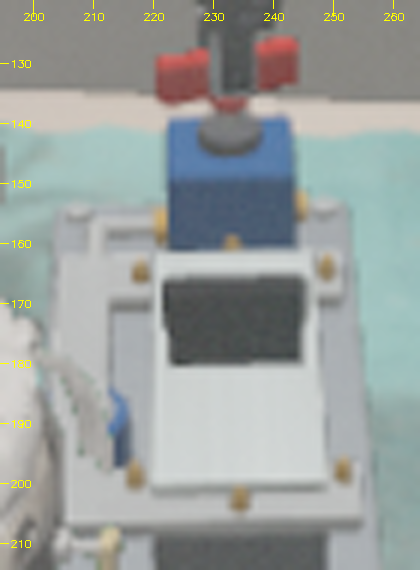

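```bash
(python3 -m creep '[0,0,0,1.5,255, 0,0,0,1.5,255, 0,0,0,0,255, 0,0,0,0,255, 0,0,0,0,255]';python3 w.py)|grep '^t '; python3 - <<'E'
from m import *
from scipy.optimize import least_squares
import fitdefs as F
s=env.grab_frame("side").astype(float); np.save("pics/side12.npy",s)
def cen(im,u,v,r=4):
    u0,v0=int(round(u)),int(round(v)); w=im[v0-r:v0+r+1,u0-r:u0+r+1]; c=w[:,:,0]-w[:,:,2]; c=np.clip(c-np.median(c)-8,0,None)
    vv,uu=np.mgrid[v0-r:v0+r+1,u0-r:u0+r+1]; return (c*uu).sum()/c.sum(),(c*vv).sum()/c.sum()
L=[((41,-70),(217.8,164.5)),((-41,-70),(248.8,164)),((41,70),(216.8,198.5)),((0,86),(234.2,202.5)),((-41,70),(251.5,197.8))]
s0=np.load("pics/side0.npy").astype(float)
F.topP=F.combT=[]
a={q:cen(s0,*o) for q,o in F.sideP}; b={q:cen(s,*o) for q,o in L}
for q in b: print(q,np.round(a[q],2),np.round(b[q],2))
# fit with lift pose fixed y from top, estimate d in each
for nm,dd in(("before",a),("after",b)):
    F.sideP=[(q,dd[q]) for q in b]
    z=least_squares(lambda p:F.res([p[0],-34.65,5.46,p[1]],"s"),[604,10]); print(nm,z.x.round(2),np.sqrt(np.mean(z.fun**2)).round(2))
E
```

```text
t 21.80 dv 9.47 d 34.2 score 0.87 dx 0 yaw -156.1 w 10.8 F [-0.2  4.4  4.5] Tz 0.05
(41, -70) [217.4  155.35] [218.11 164.44]
(-41, -70) [248.86 154.6 ] [248.95 164.01]
(41, 70) [216.7  188.88] [217.05 198.79]
(0, 86) [234.19 192.73] [234.53 202.68]
(-41, 70) [251.44 187.83] [251.66 197.86]
before [605.37   5.64] 0.12
after [605.03  35.4 ] 0.13
```

```bash
python3 -m creep '[0,0,0,-2,255, 0,0,0,-2.5,255, 0,0,0,-2.5,255, 0,0,0,-2.5,255, 0,0,0,-2.5,255, 0,0,0,-2.5,255, 0,0,0,-2,255, 0,0,0,-1.5,255, 0,0,0,-0.5,255,0,0,0,0,255,0,0,0,0,255]' ;python3 w.py;python3 -m creep '[0,0,0,-1,255,0,0,0,0,255]' ;python3 w.py;python3 -m creep '[0,0,0,-1,255,0,0,0,0,255]' ;python3 w.py
```

```text
time: 22.95
tcp_pos: [617.1, -158.3, 108.8]
eef_rot: [180.0, 0.0, -174.5]
ft_force: [-1.5, 3.0, 5.2]
gripper_width: 10.4
t 23.00 dv 9.47 d 34.2 score 0.87 dx 0 yaw -174.5 w 10.4 F [-1.4  3.8  5.6] Tz 0.26
time: 23.2
tcp_pos: [617.1, -158.3, 108.8]
eef_rot: [180.0, 0.0, -175.5]
ft_force: [-1.8, 2.2, 5.7]
gripper_width: 10.6
t 23.25 dv 9.47 d 34.2 score 0.87 dx 0 yaw -175.5 w 10.9 F [-1.   3.8  5.2] Tz 0.67
time: 23.45
tcp_pos: [617.1, -158.3, 108.8]
eef_rot: [-180.0, 0.0, -176.5]
ft_force: [-1.7, 2.8, 6.0]
gripper_width: 10.3
t 23.50 dv 9.47 d 34.2 score 0.87 dx 0 yaw -176.4 w 10.7 F [-1.3  2.7  5.7] Tz 1.14
```

```bash
python3 -m creep '[0,0,0,1,255,0,0,0,0,0,0,0,0,0,0,0,0,0,0,0,0,0,0,0,0,0,0,0,0,0,0,0,0,0,0,0,0,0,0,0,0,0,0,0,0, 0,0,0.5,0,0, 0,0,1.5,0,0, 0,0,2,0,0, 0,0,2,0,0, 0,0,2,0,0, 0,0,2,0,0, 0,0,1,0,0,0,0,0,0,0,0,0,0,0,0]'; python3 - <<'E'
from h import *
for n in("side","top"):
    im=env.grab_frame(n); np.save(f"pics/{n}13.npy",im); cv2.imwrite(f"pics/{n}13.png",im[:,:,::-1])
    if n=="side": crop(im,190,115,270,240,4.7,"s13c")
s=env.get_state();print({k:np.round(v,2).tolist() for k,v in s.items()})
E
```

```text
time: 25.3
tcp_pos: [616.8, -158.7, 218.1]
eef_rot: [180.0, -0.0, -175.6]
ft_force: [0.1, 0.1, 0.1]
gripper_width: 85.2
{'time': 25.4, 'joints': [-21.52, 14.81, 86.44, -0.0, 78.88, -115.92], 'qvel': [-0.01, 0.32, 0.16, -0.18, 0.18, -0.03], 'joint_efforts': [0.01, -52.1, -39.38, 0.0, -0.01, -0.0], 'tcp_pos': [616.26, -158.47, 216.87], 'eef_rot': [179.94, -0.12, -175.59], 'ft_force': [0.09, 0.24, -0.32], 'torque': [0.0, 0.04, -0.02], 'gripper_width': 85.27}
```

View pics/s13c.png

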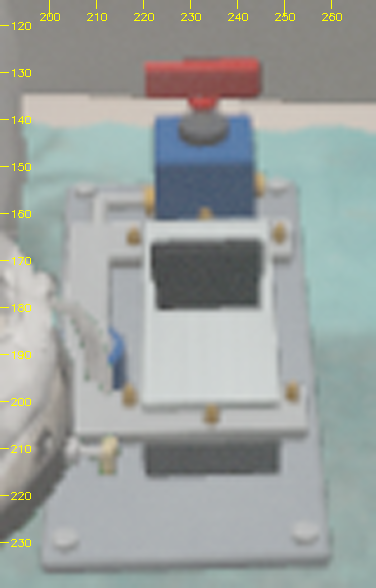

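View pics/side13.png

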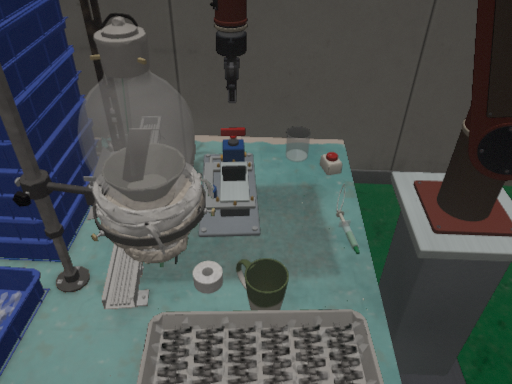

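```bash
python3 - <<'E'
from h import *
a=np.load("pics/side0.npy").astype(float);b=np.load("pics/side13.npy").astype(float)
for nm,(u0,v0,u1,v1) in dict(valve=(215,124,250,138),mug=(235,255,295,310),beaker=(280,125,315,165),roll=(190,260,225,295)).items():
    d=np.abs(a-b)[v0:v1,u0:u1]; print(nm,d.mean().round(2),d.max())
d=np.abs(a-b).mean(2)[124:138,215:250]; print((d>15).sum())
for im in(a,b):
    m=(im[:,:,0]-np.maximum(im[:,:,1],im[:,:,2])); 
    print([round(float((np.arange(120,140)*np.clip(m[120:140,u]-20,0,None)).sum()/np.clip(m[120:140,u]-20,0,None).sum()),2) for u in(223,226,239,242)])
E
```

```text
valve 0.99 10.0
mug 1.08 60.0
beaker 0.71 4.0
roll 0.6 4.0
0
[130.53, 130.5, 129.88, 129.86]
[130.49, 130.51, 129.9, 129.82]
```

```bash
python3 - <<'E'
from h import *
a=np.load("pics/side0.npy").astype(float);b=np.load("pics/side13.npy").astype(float)
print(np.argwhere(np.abs(a-b).max(2)[255:310,235:295]>15)[:, ::-1].min(0)+[235,255],np.argwhere(np.abs(a-b).max(2)[255:310,235:295]>15)[:, ::-1].max(0)+[235,255])
print(env.close_job())
E
```

```text
[291 255] [294 260]
the job is handed in; nothing more can be done
None
```

The job is handed in, after about 25 s of robot time. The plate is seated on the fork, the fork is fully down, and the valve is shut again.

**What I did**
- **Plate:** I gripped it by the handle and lowered it inside the six brass pins. Contact came at a fork position of about 5.6 mm, and I let go there. On contact it pushed about 5 N sideways. I eased the arm back 1 mm, that force dropped to about 1 N, and then I released.
- **Valve:** My first grip read 15.5 mm, too wide for the 12 mm bar, so I was probably on its hub. I re-gripped 8 mm higher, where it read about 10.7 mm.
- **Lowering:** I opened the valve to about 15.5°. The fork came down steadily at about 13 mm/s, and an extra 3° once it had stopped moved it no further.
- **Closing:** I turned the valve back onto its stop, where the torque rose to about 1.1 N m. Then I let go and backed off upward.

**Last checks**
- **Fork position:** The two camera measurements differ slightly: 34.2 mm from image tracking and 35.4 mm from the pins. Both showed no further movement, so I take it as the 35 mm stop.
- **Interlacing:** The fins can't be seen directly under the plate. They should be interlaced, because the fork went well past the height where they would have hit the copper tips, and the plate looks level between its pins.
- **Valve:** It matches its starting picture to within noise.
- **Bystanders:** The mug, beaker and cotton roll look unchanged in the side view. The only difference near the mug is the spot where the plate used to lie.
- **Gripper:** It reads no force and is clear of everything.

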